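Third hand at the electronics bench: press the heat sink to the sprung stop

TASK

First clear the two plastic offcuts off the fixture's base plate into the steel scrap tray. Then set the flanged heat sink down on the base plate, flange towards the sprung stop plate, square to it and centred on it, and press it steadily and flat against the stop with about 10 N, which pushes the plate in by about half of its 25 mm travel; never drive the stop to the end of its travel, and leave everything else on the bench alone. Finish while still holding the heat sink pressed like that, as a third hand for the technician who will drive the screws: do not let go.

Things in the scene. Friction and masses are not known exactly. Their poses are not given: they have to be found in the camera images.
- fixture: Assembly fixture bolted to the bench: steel base plate 200 (x) x 130 (y) x 12 mm. Origin: centre of its underside; +x is the pressing direction. At its +x end a fixed dark back block (x = 76 to 98 mm, 110 mm wide, top 60 mm above the bench), before it the sprung stop plate. The plate's top (z = 12 mm) is free from x = -100 to +30 mm; the offcuts lie there, the part goes there.
- stop (a joint): How far the sprung stop plate has been pushed in along the fixture's +x, in m: 0 at rest, 0.025 at the end of its travel. The spring pushes back with 0.8 N per mm from zero at rest, so 0.0125 is 10 N. It runs level on guide rods and springs back when let go.
- stop_face (a point): Centre of the stop plate's flat front face, which looks towards the fixture's -x. The aluminium plate is 100 mm wide (fixture y) and 46 mm tall, standing from 14 to 60 mm above the bench, 8 mm thick; at rest this face is at x = +30 mm of the fixture. The point moves with the plate.
- heatsink: The part to mount: loose aluminium heat sink, about 0.25 kg, a T from above. Finned body 60 (x = -35 to +25 mm) x 44 (y) x 46 mm tall; five upright fins along x, the outer two are its flat sides. At the +x end a flange plate 84 wide x 46 tall x 6 mm (x = 25 to 31 mm) with two dark screw holes. Origin: underside, 31 mm behind the flange front; +x points out through the flange.
- heatsink_face (a point): Centre of the front face of the heat sink's flange (the face to go against the stop plate), 31 mm ahead of the heat sink's origin and 23 mm above its underside.
- bar_offcut: Solid brown phenolic bar offcut, 42 (x) x 22 (y) x 28 mm tall, loose, 35 g, lying on the fixture's base plate in front of the stop. Origin: centre of its underside.
- channel_offcut: White plastic U-channel offcut, open at the top, 44 (x) x 26 (y) x 30 mm tall, walls 4 mm, loose, 20 g, lying on the fixture's base plate beside the other. Origin: centre of its underside.
- tray: Open steel scrap tray, 160 (x) x 120 (y) x 42 mm tall, walls and floor 3 mm, fixed to the bench. Origin: centre of its underside. It stands on one side of the fixture, the heat sink on the other; which side varies.
- pliers: Bystander, not to be disturbed: side cutters with dark green grips, about 130 x 70 x 15 mm, lying flat.
- spool: Bystander, not to be disturbed: wire spool standing on its end, white flanges, 70 mm diameter, 40 mm high.
- screwdriver: Bystander, not to be disturbed: screwdriver lying flat, 180 mm long.
- flux_bottle: Bystander, not to be disturbed: standing blue plastic bottle, 52 mm diameter, 130 mm high.
- enclosure: Bystander, not to be disturbed: open black plastic enclosure, 160 x 100 x 50 mm, with a circuit board in it.
- spare_extrusion: Bystander, not to be disturbed: low finned aluminium extrusion with NO flange, 70 x 36 x 22 mm; not the part to be mounted.
- toroid: Bystander, not to be disturbed: copper ring coil lying flat, 42 mm diameter, 16 mm high.

How it is judged (in metres and radians):
On the way, in this order (a step that is already met when the one before it is completed fails the run):
1. both offcuts lie in the scrap tray, let go (x of bar_offcut in the frame of tray between -0.082 and 0.082 m and y of bar_offcut in the frame of tray between -0.062 and 0.062 m and z of bar_offcut in the frame of tray between 0 and 0.045 m and linear speed of each of bar_offcut, channel_offcut below 0.02 m/s and contact force between the fingers and bar_offcut below 0.3 N and x of channel_offcut in the frame of tray between -0.082 and 0.082 m and y of channel_offcut in the frame of tray between -0.062 and 0.062 m and z of channel_offcut in the frame of tray between 0 and 0.045 m and contact force between the fingers and channel_offcut below 0.3 N), for 0.2 s.
2. the heat sink is held on the base plate, its flange pressed flat against the stop plate with 6 to 14 N (contact force between heatsink and stop between 6 and 14 N and value of joint stop between 0.006 and 0.019 m and x of heatsink_face in the frame of fixture above 0.032 m and y of heatsink_face in the frame of fixture between -0.01 and 0.01 m and z of heatsink in the frame of fixture between 0.009 and 0.018 m and angle between the x axis of heatsink and the x axis of fixture, either way round below 0.07 rad and angle between heatsink's own z axis and vertical below 0.07 rad and linear speed of heatsink below 0.01 m/s and contact force between the fingers and heatsink above 3 N), for 0.5 s.
At the end, for the whole second after the job is handed in: Both offcuts at rest in the tray, untouched. Heat sink down on the base plate (within 5 mm), upright and square to the stop (0.07 rad), flange centred on it within 10 mm, and the fingers keep it pressed still against the stop with 6 to 14 N (plate in 7.5 to 17.5 mm) through the last second (all of step 1 and all of step 2); the arm keeps its last pose, push and grip.
It fails at once if the stop plate is driven to the end of its travel (more than 23 of 25 mm) (value of joint stop above 0.023 m).
It fails at once if a bystander is moved by more than 30 mm (distance of any of pliers, spool, screwdriver, flux_bottle, enclosure, spare_extrusion, toroid from where it was at the start of the episode above 0.03 m).
It also fails if it takes over 72 s, if anything falls off the work surface, if the arm or the gripper's body presses on something with over 40 N, if the wrist force passes 120 N, or if a joint passes its speed limit or range.

ROBOT

A 6-joint arm with a two-finger parallel gripper is mounted at the origin on the work surface. World frame = base frame: x ahead of the robot, y to its left, z up, the work surface at z = 0. Lengths are in mm, angles in rad, forces in N, time in s.
With the tool pointing down it reaches from about 350 to 875 mm from the base axis. Payload 4.2 kg.
Tool frame: the origin (TCP) lies at the very end of the fingers, on their centre line; the grasp point (between the pads) lies 19 mm behind it; z points along the fingers, y is the line along which they close (so a half turn about z gives the same grasp; the last joint's range is limited). The gripper opens to 85 mm and grips with 20 to 120 N. Pads are 22 mm wide; open, the fingers measure 114 mm over their backs; the gripper's body (76 mm by 85 mm) begins 54 mm behind the grasp point. The pads swing forward as they close: fully open they stand 13 mm farther back than shut.
Start: joints at [-0.898, 0.385, 0.008, 0, -1.194, -0.259], TCP at [251.32, -572.222, 231.312] pointing down, gripper open.
Joint ranges: [-3.14, 3.14], [-1.21, 2.06], [-1.07, 1.41], [-3.16, 2.05], [-2.99, -0.16], [-3.1, 3.1]. Speed limits (rad/s): [2.79, 2.79, 3.14, 3.14, 3.14, 3.14].

INTERFACE

Orientations are given as a unit quaternion [x, y, z, w].
In Python, from bench import arm, optics gives the robot as it stands. The module is installed in compiled form; this text tells all that it offers.
- The arm moves only by the tool step_arm, never from a script. Its argument "motion" is a list of rows, each an object with "dr": the turn, a rotation vector about the tool's x, y, z in units of 8 degrees (1.0 is 8 degrees), a list of three; "slide": the shift along the tool's x, y, z in mm, a list of three; "jaw": the finger opening in mm, from 0 to 85.4. A call has exactly 8 rows; each row is the pose to reach, as a shift and turn from the pose commanded when the call began, along the tool's axes at that moment; what a row does not reach only later rows make up. A row lasts 1/8 s, in which the tool goes at most 62.5 mm and 10.7 degrees, less where a joint would pass 70% of its speed; a pose out of reach is approached as far as the arm can. A call with a gripper value outside its range is refused whole. The fingers move at their own pace and stop on an object; the grip force is fixed at half the most. Time passes only in rows, so rows that repeat a pose let the fingers close, or fill a call up. It gives the time, the measured TCP pose, the force, the opening and the grip force at its end, in the units of the state.
- arm.read_state(): the state, without advancing time (a new reading comes with each control period).
- optics.get_image(name): name is "scene" or "top"; returns the picture (384x512x3 uint8, blue, green, red); there is no depth.
- optics.camera_info(name): a dict with "camera_matrix" (3x3 intrinsics, pixels), "k1" (the pictures are not rectified: a ray, as slopes to the right and down, at radius r is drawn at 1 + k1 r^2 times it, then the intrinsics apply), "view" (4x4, takes a point from world to camera coordinates). Camera axes: x right, y up, looking along -z (the intrinsics and any distortion apply to the point x, -y, -z); pixel columns grow to the right and rows downward; lengths in mm; the calibration is good to about 2 mm. A picture is of the moment at which its call begins. camera_info takes no time and is no camera call.
- arm.job_done(): hands the job in; it is judged then, once.
The state is a dict: "clock": time; "joints": joint angles; "joint_vel": joint speeds; "joint_efforts": joint torques, N m; "position": TCP position; "ee_rot": TCP orientation; "contact_force": force on the tool from outside, world axes, zero at the start; "wrist_torque": the same for the moment, N m; "gripper_width": finger opening in mm; "grasp_force": force on a finger pad.
Only numpy, scipy, OpenCV 4.12 (cv2) and the standard library are available. Lean on these libraries where they do the work, as an engineer would, in place of code of your own. Each camera call takes 0.05 s, during which the arm holds its last target. There are 200 camera calls.

## Working session

There is one attempt and no reset: what is moved stays moved. The work goes in short steps, Python scripts to look and compute and a tool call to move; the robot and the scene stay as the last step left them, time stands still between calls to the robot, and variables do not carry over. Pictures are saved under pics/ and viewed, at most 10 in all, crops included, and the job is handed in when it is done.

Besides the shell and the picture viewer there is one more tool, called after "Request:" by a JSON object that holds its "method" and its "body". step_arm: Moves the arm, as the interface text tells. Its arguments: {"type":"object","properties":{"motion":{"type":"array","items":{"type":"object","properties":{"dr":{"type":"array","items":{"type":"number"}},"slide":{"type":"array","items":{"type":"number"}},"jaw":{"type":"number"}}}}},"required":["motion"]}

```bash
mkdir -p pics
python3 - <<'E'
from bench import arm, optics
import cv2,numpy as np
for n in("scene","top"):
    im=optics.get_image(n); cv2.imwrite(f"pics/{n}0.png",im)
    c=optics.camera_info(n); print(n,c)
s=arm.read_state(); print(s['clock'],s['position'],s['ee_rot'],s['gripper_width'])
E
```

```text
scene {'camera_matrix': array([[441.1431687 ,   0.        , 253.21507836],
       [  0.        , 441.1431687 , 191.23650801],
       [  0.        ,   0.        ,   1.        ]]), 'k1': 0.008388967786486227, 'view': array([[ 5.82389951e-01,  8.12909507e-01,  2.79783593e-04,
        -3.13602111e+02],
       [-6.85708265e-01,  4.91074692e-01,  5.37261410e-01,
         3.46161911e+02],
       [ 4.36607513e-01, -3.13087496e-01,  8.43415733e-01,
        -1.61946009e+03],
       [ 0.00000000e+00,  0.00000000e+00,  0.00000000e+00,
         1.00000000e+00]])}
top {'camera_matrix': array([[438.89948749,   0.        , 266.56436496],
       [  0.        , 438.89948749, 189.27648692],
       [  0.        ,   0.        ,   1.        ]]), 'k1': -0.09770235294314526, 'view': array([[-2.69879827e-02, -9.99603623e-01,  8.01529495e-03,
         7.84823316e+00],
       [ 9.95709294e-01, -2.61711332e-02,  8.87585144e-02,
        -5.26583671e+02],
       [-8.85135632e-02,  1.03763169e-02,  9.96020924e-01,
        -1.54940749e+03],
       [ 0.00000000e+00,  0.00000000e+00,  0.00000000e+00,
         1.00000000e+00]])}
0.1 [ 251.13632138 -571.76987034  230.34564706] [-2.05363686e-01  9.78685261e-01  9.28332040e-04 -2.35666159e-04] 85.27776309347766
```

View pics/top0.png

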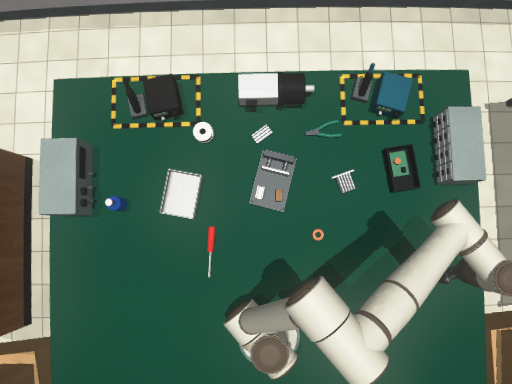

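View pics/scene0.png

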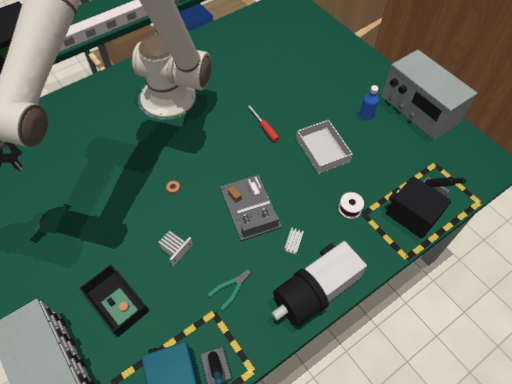

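The top view shows the fixture at (273,181) pressing towards image-up, with the brown bar at (279,195) and the white channel at (260,192). The tray is at (181,193) and the heat sink at (345,182), flange up. The scene view agrees. Next I'll look at enlarged crops.

```bash
cat > h.py <<'E'
from bench import arm, optics
import cv2,numpy as np
from scipy.spatial.transform import Rotation as R
C={n:optics.camera_info(n) for n in("scene","top")}
def ray(n,uv):
    c=C[n];K=c['camera_matrix'];k=c['k1']
    p=cv2.undistortPoints(np.array([[uv]],float),K,np.array([k,0,0,0.]))[0,0]
    V=c['view'];d=V[:3,:3].T@np.array([p[0],-p[1],-1]);o=-V[:3,:3].T@V[:3,3]
    return o,d
def pt(n,uv,z):
    o,d=ray(n,uv);return (o+d*(z-o[2])/d[2])[:2]
def px(n,P):
    V=C[n]['view'];q=V[:3,:3]@np.array(P,float)+V[:3,3];x,y=q[0]/-q[2],-q[1]/-q[2]
    f=1+C[n]['k1']*(x*x+y*y);K=C[n]['camera_matrix'];return K[0,0]*x*f+K[0,2],K[1,1]*y*f+K[1,2]
E
python3 - <<'E'
import cv2,numpy as np
t=cv2.imread('pics/top0.png');s=cv2.imread('pics/scene0.png')
a=cv2.resize(t[142:222,240:370],None,fx=6,fy=6,interpolation=cv2.INTER_CUBIC)
b=cv2.resize(s[165:275,150:300],None,fx=5,fy=5,interpolation=cv2.INTER_CUBIC)
cv2.imwrite('pics/tc.png',a);cv2.imwrite('pics/sc.png',b)
E
```

```text
(no output)
```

View pics/tc.png

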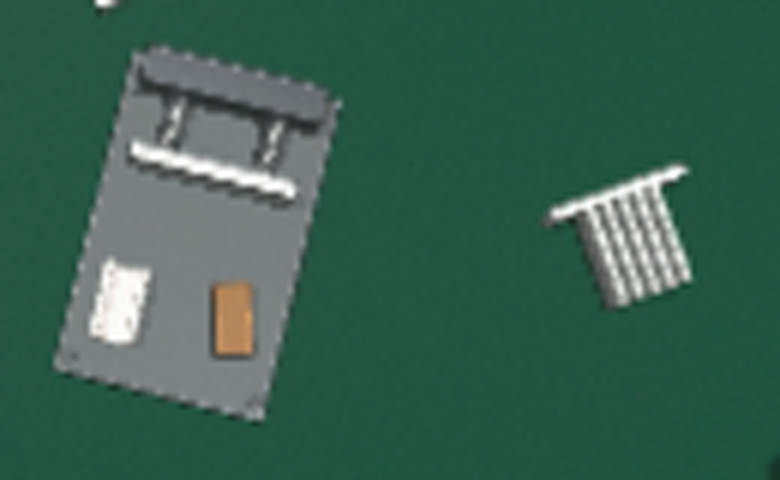

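View pics/sc.png

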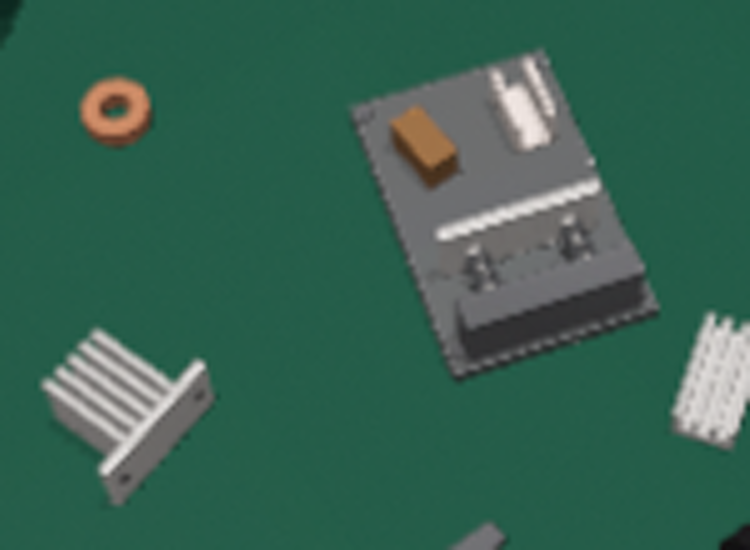

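Crop scale is 6×, offset (240,142). In it:
- **Plate corners:** (57,367), (262,418), (340,103), (140,47)
- **Bar:** around (235,319)
- **Channel:** around (120,302)
- **Flange top:** from (548,218) to (688,168)
- **Fin ends:** (612,305) and (692,280)

```bash
cat > m.py <<'E'
from h import *
f=lambda x,y:(240+(x+.5)/6-.5,142+(y+.5)/6-.5)
P=np.array([pt('top',f(*q),12) for q in[(57,367),(262,418),(340,103),(140,47)]])
print('plate',P.round(1),'c',P.mean(0).round(1),'sides',[np.linalg.norm(P[i]-P[i-1]).round(1) for i in range(4)])
for i,j in((0,3),(1,2)): d=P[j]-P[i];print('yaw',np.degrees(np.arctan2(d[1],d[0])).round(2))
for i,j in((1,0),(2,3)): d=P[j]-P[i];print('yaw-y',np.degrees(np.arctan2(d[1],d[0])).round(2)-90)
S=np.array([pt('top',f(*q),60) for q in[(135,140),(300,184)]]);d=S[0]-S[1];print('stop front top band',S.round(1),np.linalg.norm(d),np.degrees(np.arctan2(d[1],d[0]))-90)
H=np.array([pt('top',f(*q),46) for q in[(548,218),(688,168),(612,305),(692,280)]])
print('hs',H.round(1));d=H[0]-H[1];print(np.linalg.norm(d),np.degrees(np.arctan2(d[1],d[0]))-90)
t=cv2.imread('pics/top0.png');hsv=cv2.cvtColor(t,cv2.COLOR_BGR2HSV)
def rect(mask,z,nm):
    cs,_=cv2.findContours(mask,cv2.RETR_EXTERNAL,cv2.CHAIN_APPROX_NONE)
    c=max(cs,key=cv2.contourArea)[:,0].astype(float)
    w=np.array([pt('top',q,z) for q in c]);r=cv2.minAreaRect(w.astype(np.float32));print(nm,np.round(r[0],1),np.round(r[1],1),round(r[2],1), c.mean(0))
def roi(m,x0,y0,x1,y1):
    o=np.zeros_like(m);o[y0:y1,x0:x1]=m[y0:y1,x0:x1];return o
rect(roi(cv2.inRange(hsv,(5,80,80),(25,255,255)),270,185,288,205),40,'bar')
rect(roi(cv2.inRange(t,(170,170,170),(255,255,255)),250,183,270,202),42,'chan')
rect(roi(cv2.inRange(hsv,(0,0,100),(180,90,255)),155,160,210,225),42,'tray')
rect(roi(cv2.inRange(hsv,(0,0,75),(180,80,255)),328,165,360,197),46,'hs')
rect(roi(cv2.inRange(hsv,(0,100,100),(20,255,255)),305,225,330,245),16,'toroid')
E
python3 m.py
```

```text
plate [[ 480.6   57.9]
 [ 446.7  -64.1]
 [ 636.2 -117.3]
 [ 673.6    3. ]] c [559.3 -30.1] sides [np.float64(200.7), np.float64(126.7), np.float64(196.8), np.float64(126.0)]
yaw -15.87
yaw -15.66
yaw-y -15.5
yaw-y -17.28
stop front top band [[609.8   7.6]
 [581.3 -88.3]] 100.08010027922607 -16.53580197652009
hs [[ 559.1 -235.5]
 [ 586.9 -320.5]
 [ 506.4 -271.5]
 [ 520.  -319.8]]
89.37016066980544 18.111936294124106
bar [505.5 -46.1] [21.3 39.1] 88.5 [278.4375 194.5   ]
chan [516.3  19.9] [26.5 45.8] 76.0 [259.34285714 191.85714286]
tray [518.8 299. ] [128.7 163.8] 78.2 [180.40764331 193.58598726]
hs [ 545.  -284.3] [69.6 92.4] 18.5 [343.98717949 179.74358974]
toroid [ 360.  -184.2] [39.6 39.3] 88.3 [317.53125 234.375  ]
```

```bash
cat >> h.py <<'E'
def go(x,y,z,yaw,s=None):
    """slide/dr for TCP target, tool down, closing line at world yaw (deg)"""
    s=s or arm.read_state();r0=R.from_quat(s['ee_rot']);best=None
    for k in(0,180):
        a=np.radians(yaw+k);ty=np.array([np.cos(a),np.sin(a),0]);tz=np.array([0,0,-1.]);tx=np.cross(ty,tz)
        v=(r0.inv()*R.from_matrix(np.c_[tx,ty,tz])).as_rotvec()
        if best is None or np.linalg.norm(v)<np.linalg.norm(best):best=v
    d=r0.inv().apply(np.array([x,y,z])-s['position'])
    print('slide',d.round(1),'dr',(np.degrees(best)/8).round(2),'clk',s['clock'])
E
python3 -c "
from h import *
go(505.5,-46.1,130,88.5)"
```

```text
slide [-444.2  378.9  101. ] dr [ 0.01 -0.    3.15] clk 0.1
```

Request:
{"method": "step_arm", "body": {"motion": [{"slide":[-56,47,0],"dr":[0,0,0.4],"jaw":45},{"slide":[-111,95,0],"dr":[0,0,0.8],"jaw":45},{"slide":[-167,142,20],"dr":[0,0,1.2],"jaw":45},{"slide":[-222,189,40],"dr":[0,0,1.6],"jaw":45},{"slide":[-278,237,60],"dr":[0,0,2.0],"jaw":45},{"slide":[-333,284,80],"dr":[0,0,2.4],"jaw":45},{"slide":[-389,331,90],"dr":[0,0,2.8],"jaw":45},{"slide":[-444.2,378.9,101],"dr":[0,0,3.15],"jaw":45}]}}

```text
clock: 1.1
position: [465.3, -129.2, 146.5]
ee_rot: [0.014, 1.0, -0.0, -0.0]
contact_force: [0.6, -0.2, 0.3]
gripper_width: 44.6
grasp_force: 0.0
```

```bash
python3 -c "
from h import *
s=arm.read_state();print(s['position'],s['gripper_width'],s['joints'])
go(505.5,-46.1,16,88.5)"
```

```text
[ 465.32478842 -129.18112995  146.47127683] 44.60410090444044 [ 6.64589742e-02  2.30102370e-01 -4.53604157e-01 -7.79748125e-06
 -8.87480336e-01 -1.66487122e+00]
slide [-37.9  84.2 130.5] dr [-0.   -0.   -0.01] clk 1.1
```

```bash
python3 -c "
from h import *
for i in range(4):
  im=optics.get_image('scene')
cv2.imwrite('pics/s1.png',im)
s=arm.read_state();print(s['position'],s['gripper_width'])
go(505.5,-46.1,16,88.5)"
```

```text
[ 465.00808181 -129.99483945  146.47352005] 45.16594206186367
slide [-38.7  84.8 130.4] dr [-0.   -0.01  0.02] clk 1.3
```

Request:
{"method": "step_arm", "body": {"motion": [{"slide":[-20,43,15],"dr":[0,0,0],"jaw":45},{"slide":[-38.5,85,30],"dr":[0,0,0],"jaw":45},{"slide":[-38.5,85,50],"dr":[0,0,0],"jaw":45},{"slide":[-38.5,85,80],"dr":[0,0,0],"jaw":45},{"slide":[-38.5,85,80],"dr":[0,0,0],"jaw":45},{"slide":[-38.5,85,80],"dr":[0,0,0],"jaw":45},{"slide":[-38.5,85,80],"dr":[0,0,0],"jaw":45},{"slide":[-38.5,85,80],"dr":[0,0,0],"jaw":45}]}}

```text
clock: 2.3
position: [506.3, -47.2, 68.0]
ee_rot: [0.013, 1.0, 0.0, 0.001]
contact_force: [-0.3, -0.1, 0.5]
gripper_width: 45.0
grasp_force: 0.0
```

```bash
python3 -c "
from h import *
im=optics.get_image('scene')
b=cv2.resize(im[130:255,170:310],None,fx=4.5,fy=4.5,interpolation=cv2.INTER_CUBIC)
cv2.imwrite('pics/s2.png',b)
s=arm.read_state();print(s['position'],s['gripper_width'])
go(505.5,-46.1,16,88.5)"
```

```text
[506.12355925 -47.17423887  67.77514445] 44.76769976881233
slide [ 0.7  1.  51.8] dr [ 0.    0.01 -0.  ] clk 2.35
```

View pics/s2.png

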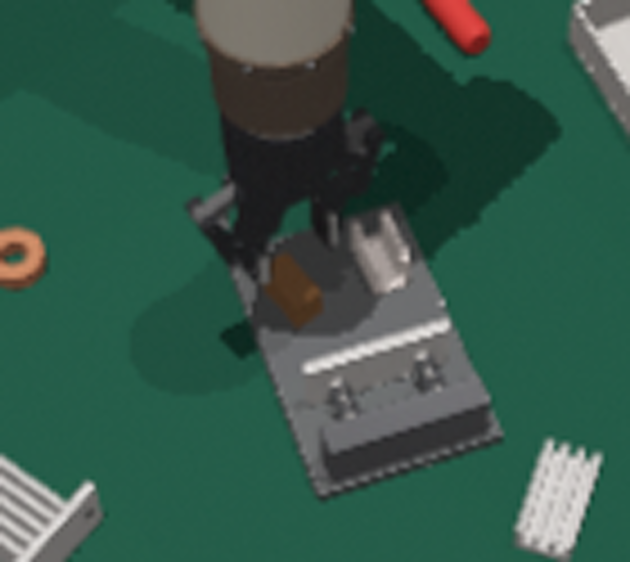

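The open jaws stand centred over the brown bar (crop (292,292)), with the channel clear at (380,255). Next: descend and close.

Request:
{"method": "step_arm", "body": {"motion": [{"slide":[0.5,1,25],"dr":[0,0,0],"jaw":45},{"slide":[0.5,1,50],"dr":[0,0,0],"jaw":45},{"slide":[0.5,1,52],"dr":[0,0,0],"jaw":45},{"slide":[0.5,1,52],"dr":[0,0,0],"jaw":10},{"slide":[0.5,1,52],"dr":[0,0,0],"jaw":10},{"slide":[0.5,1,52],"dr":[0,0,0],"jaw":10},{"slide":[0.5,1,52],"dr":[0,0,0],"jaw":10},{"slide":[0.5,1,52],"dr":[0,0,0],"jaw":10}]}}

```text
clock: 3.35
position: [506.1, -45.9, 16.1]
ee_rot: [0.013, 1.0, 0.0, 0.001]
contact_force: [-1.3, 1.0, 6.0]
gripper_width: 20.8
grasp_force: 60.0
```

```bash
python3 -c "
from h import *
s=arm.read_state();print(s['position'],s['gripper_width'],s['grasp_force'])
a=np.radians(-12);t=np.array([518.8,299])-38*np.array([np.cos(a),np.sin(a)]);print(t)
go(*t,80,78)"
```

```text
[506.12345946 -45.90802258  16.06227399] 20.838939899485432 59.97560262680054
[481.63039117 306.90064425]
slide [ 33.4 352.1 -63.9] dr [0.   0.01 1.32] clk 3.35
```

Request:
{"method": "step_arm", "body": {"motion": [{"slide":[0,0,-50],"dr":[0,0,0],"jaw":10},{"slide":[3,20,-75],"dr":[0,0,0.2],"jaw":10},{"slide":[10,70,-75],"dr":[0,0,0.4],"jaw":10},{"slide":[15,130,-75],"dr":[0,0,0.6],"jaw":10},{"slide":[20,190,-75],"dr":[0,0,0.8],"jaw":10},{"slide":[25,250,-75],"dr":[0,0,1],"jaw":10},{"slide":[30,300,-70],"dr":[0,0,1.3],"jaw":10},{"slide":[33.5,352,-64],"dr":[0,0,1.3],"jaw":10}]}}

```text
clock: 4.35
position: [480.3, 308.2, 78.9]
ee_rot: [0.104, 0.995, -0.0, -0.0]
contact_force: [0.4, -0.1, -0.9]
gripper_width: 20.9
grasp_force: 59.2
```

```bash
python3 -c "
from h import *
for i in range(2): im=optics.get_image('scene')
s=arm.read_state();print(s['position'],s['gripper_width'],s['grasp_force'])
a=np.radians(-12);t=np.array([518.8,299])-38*np.array([np.cos(a),np.sin(a)])
go(*t,12,78)"
```

```text
[480.83992715 311.03850982  78.31061543] 20.910238780849575 59.260607957839966
slide [-1.5 -4.  66.3] dr [0.01 0.01 0.05] clk 4.45
```

Request:
{"method": "step_arm", "body": {"motion": [{"slide":[-1.5,-4,30],"dr":[0,0,0],"jaw":10},{"slide":[-1.5,-4,55],"dr":[0,0,0],"jaw":10},{"slide":[-1.5,-4,67],"dr":[0,0,0],"jaw":10},{"slide":[-1.5,-4,67],"dr":[0,0,0],"jaw":10},{"slide":[-1.5,-4,67],"dr":[0,0,0],"jaw":45},{"slide":[-1.5,-4,67],"dr":[0,0,0],"jaw":50},{"slide":[-1.5,-4,67],"dr":[0,0,0],"jaw":50},{"slide":[-1.5,-4,30],"dr":[0,0,0],"jaw":50}]}}

```text
clock: 5.45
position: [480.1, 300.9, 47.2]
ee_rot: [0.104, 0.995, -0.002, -0.002]
contact_force: [0.1, 0.6, 0.9]
gripper_width: 49.9
grasp_force: 0.0
```

```bash
python3 -c "
from h import *
for i in range(2): im=optics.get_image('scene')
s=arm.read_state();print(s['position'],s['gripper_width'],s['grasp_force'])
go(516.3,19.9,80,76)"
```

```text
[483.78395681 304.47596919  52.91567051] 49.989221057522236 0.0
slide [ -90.2 -271.7  -28.4] dr [0.05 0.03 0.27] clk 5.55
```

Request:
{"method": "step_arm", "body": {"motion": [{"slide":[0,0,-40],"dr":[0,0,0],"jaw":50},{"slide":[-15,-45,-40],"dr":[0,0,0.1],"jaw":50},{"slide":[-30,-90,-40],"dr":[0,0,0.2],"jaw":50},{"slide":[-50,-150,-40],"dr":[0,0,0.25],"jaw":50},{"slide":[-70,-210,-40],"dr":[0,0,0.25],"jaw":50},{"slide":[-85,-255,-40],"dr":[0,0,0.25],"jaw":50},{"slide":[-90,-273,-35],"dr":[0,0,0.25],"jaw":50},{"slide":[-90,-273,-30],"dr":[0,0,0.25],"jaw":50}]}}

```text
clock: 6.55
position: [513.3, 15.9, 78.7]
ee_rot: [0.122, 0.993, 0.0, -0.0]
contact_force: [0.8, 0.5, 0.3]
gripper_width: 50.2
grasp_force: 0.0
```

```bash
python3 -c "
from h import *
for i in range(4): im=optics.get_image('scene')
s=arm.read_state();print(s['position'],s['gripper_width'],s['joint_vel'].round(2) if hasattr(s['joint_vel'],'round') else s['joint_vel'])
go(516.3,19.9,17,76)
t=optics.get_image('top')
o=np.zeros((125*4,140*4+4+110*4*0,3),np.uint8)
cv2.imwrite('pics/s3.png',np.hstack([cv2.resize(im[90:255,200:365],None,fx=2.4,fy=2.4),cv2.resize(t[160:225,155:220],(396,396))]))"
```

```text
[513.48354368  17.88189786  78.84312218] 49.98451847027441 [ 0. -0.  0.  0. -0.  0.]
slide [-2.3  2.6 61.8] dr [-0.   -0.    0.03] clk 6.75
```

View pics/s3.png

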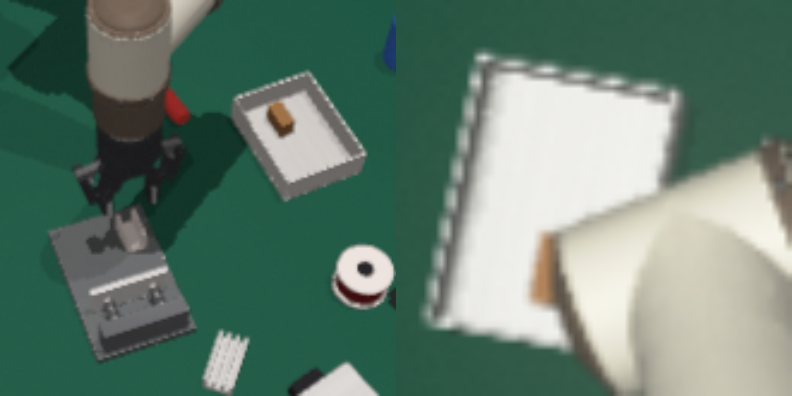

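The bar (left part, (281,119)) lies in the tray, and the jaws are above the channel at (131,230). Next: descend and grip it.

Request:
{"method": "step_arm", "body": {"motion": [{"slide":[-2.3,2.6,20],"dr":[0,0,0],"jaw":50},{"slide":[-2.3,2.6,45],"dr":[0,0,0],"jaw":50},{"slide":[-2.3,2.6,61],"dr":[0,0,0],"jaw":50},{"slide":[-2.3,2.6,61],"dr":[0,0,0],"jaw":50},{"slide":[-2.3,2.6,61],"dr":[0,0,0],"jaw":12},{"slide":[-2.3,2.6,61],"dr":[0,0,0],"jaw":12},{"slide":[-2.3,2.6,61],"dr":[0,0,0],"jaw":12},{"slide":[-2.3,2.6,61],"dr":[0,0,0],"jaw":12}]}}

```text
clock: 7.8
position: [517.1, 19.2, 19.1]
ee_rot: [0.121, 0.993, 0.001, 0.001]
contact_force: [-0.8, 2.3, 6.3]
gripper_width: 24.9
grasp_force: 59.6
```

```bash
python3 -c "
from h import *
s=arm.read_state();print(s['position'],s['gripper_width'],s['grasp_force'])
a=np.radians(-12);t=np.array([518.8,299])+36*np.array([np.cos(a),np.sin(a)]);print(t)
go(*t,80,78)"
```

```text
[517.13959219  19.17943797  19.06943393] 24.88394901278234 59.64069664478302
[554.01331363 291.51517913]
slide [ 29.3 273.3 -60.6] dr [ 0.01  0.01 -0.23] clk 7.8
```

Request:
{"method": "step_arm", "body": {"motion": [{"slide":[0,0,-50],"dr":[0,0,0],"jaw":12},{"slide":[2,20,-75],"dr":[0,0,0],"jaw":12},{"slide":[8,70,-75],"dr":[0,0,-0.1],"jaw":12},{"slide":[14,130,-75],"dr":[0,0,-0.2],"jaw":12},{"slide":[20,190,-75],"dr":[0,0,-0.2],"jaw":12},{"slide":[25,235,-75],"dr":[0,0,-0.2],"jaw":12},{"slide":[29,265,-68],"dr":[0,0,-0.2],"jaw":12},{"slide":[29,273,-60],"dr":[0,0,-0.2],"jaw":12}]}}

```text
clock: 8.8
position: [553.3, 291.8, 77.0]
ee_rot: [0.107, 0.994, -0.0, -0.0]
contact_force: [-0.1, -0.0, 0.4]
gripper_width: 24.7
grasp_force: 59.0
```

```bash
python3 -c "
from h import *
for i in range(3): im=optics.get_image('scene')
s=arm.read_state();print(s['position'],s['gripper_width'],s['grasp_force'])
a=np.radians(-12);t=np.array([518.8,299])+36*np.array([np.cos(a),np.sin(a)])
go(*t,14,78)"
```

```text
[552.9136058  289.33996825  76.74617732] 24.790815729246106 58.97479712963104
slide [-0.7  2.5 62.7] dr [-0.02 -0.01 -0.04] clk 8.95
```

Request:
{"method": "step_arm", "body": {"motion": [{"slide":[-0.7,2.5,20],"dr":[0,0,0],"jaw":12},{"slide":[-0.7,2.5,45],"dr":[0,0,0],"jaw":12},{"slide":[-0.7,2.5,62],"dr":[0,0,0],"jaw":12},{"slide":[-0.7,2.5,62],"dr":[0,0,0],"jaw":12},{"slide":[-0.7,2.5,62],"dr":[0,0,0],"jaw":45},{"slide":[-0.7,2.5,62],"dr":[0,0,0],"jaw":50},{"slide":[-0.7,2.5,40],"dr":[0,0,0],"jaw":50},{"slide":[-0.7,2.5,0],"dr":[0,0,0],"jaw":50}]}}

```text
clock: 9.95
position: [554.1, 292.5, 77.8]
ee_rot: [0.107, 0.994, -0.001, -0.001]
contact_force: [0.3, 0.4, -0.4]
gripper_width: 50.4
grasp_force: 0.0
```

```bash
python3 -c "
from h import *
for i in range(4): im=optics.get_image('scene')
s=arm.read_state();print(s['position'],s['gripper_width'],s['grasp_force'])
a=np.radians(18.3);t=np.array([546,-285.5])+2*np.array([np.cos(a),np.sin(a)]);print(t)
go(*t,110,18.3+90)"
```

```text
[555.3537172  293.56949782  79.74520637] 49.957201105185085 0.0
[ 547.89885096 -284.87201509]
slide [-115.9 -566.7  -31.7] dr [ 0.02  0.02 -3.82] clk 10.15
```

Request:
{"method": "step_arm", "body": {"motion": [{"slide":[0,-15,-40],"dr":[0,0,0],"jaw":80},{"slide":[-10,-60,-60],"dr":[0,0,-0.4],"jaw":80},{"slide":[-22,-110,-60],"dr":[0,0,-0.8],"jaw":80},{"slide":[-34,-165,-60],"dr":[0,0,-1.2],"jaw":80},{"slide":[-46,-220,-60],"dr":[0,0,-1.6],"jaw":80},{"slide":[-58,-275,-60],"dr":[0,0,-2],"jaw":80},{"slide":[-70,-330,-60],"dr":[0,0,-2.4],"jaw":80},{"slide":[-82,-385,-60],"dr":[0,0,-2.8],"jaw":80}]}}

```text
clock: 11.15
position: [552.2, -102.3, 137.2]
ee_rot: [-0.089, 0.996, 0.0, -0.001]
contact_force: [1.2, 0.1, 1.2]
gripper_width: 79.7
grasp_force: 0.0
```

```bash
python3 -c "
from h import *
for i in range(3): im=optics.get_image('scene')
cv2.imwrite('pics/s4.png',im)
s=arm.read_state();print(s['position'],s['gripper_width'],s['grasp_force'])
go(547.9,-284.9,95,18.3+90)"
```

```text
[ 551.95467514 -103.10630534  136.94738969] 80.2229746655822 0.0
slide [  35.  -178.4   41.9] dr [ 0.   -0.01 -1.06] clk 11.3
```

Request:
{"method": "step_arm", "body": {"motion": [{"slide":[8,-40,0],"dr":[0,0,-0.3],"jaw":80},{"slide":[16,-90,0],"dr":[0,0,-0.6],"jaw":80},{"slide":[25,-135,10],"dr":[0,0,-1.06],"jaw":80},{"slide":[35,-165,30],"dr":[0,0,-1.06],"jaw":80},{"slide":[35,-178,42],"dr":[0,0,-1.06],"jaw":80},{"slide":[35,-178,42],"dr":[0,0,-1.06],"jaw":80},{"slide":[35,-178,42],"dr":[0,0,-1.06],"jaw":80},{"slide":[35,-178,42],"dr":[0,0,-1.06],"jaw":80}]}}

```text
clock: 12.3
position: [550.6, -281.0, 96.9]
ee_rot: [-0.162, 0.987, -0.0, 0.001]
contact_force: [-0.3, 0.9, 0.7]
gripper_width: 80.1
grasp_force: 0.0
```

```bash
python3 -c "
from h import *
im=optics.get_image('scene')
s=arm.read_state();print(s['position'],s['gripper_width'],s['grasp_force'])
go(547.9,-284.9,7,18.3+90)
cv2.imwrite('pics/s5.png',np.hstack([cv2.resize(im[165:295,110:240],None,fx=3,fy=3),cv2.resize(im[90:220,260:390],None,fx=3,fy=3)]))"
```

```text
[ 550.49203273 -281.11650393   96.88848951] 80.37837001806645 0.0
slide [ 3.8 -2.7 89.9] dr [-0.01  0.01  0.05] clk 12.35
```

View pics/s5.png

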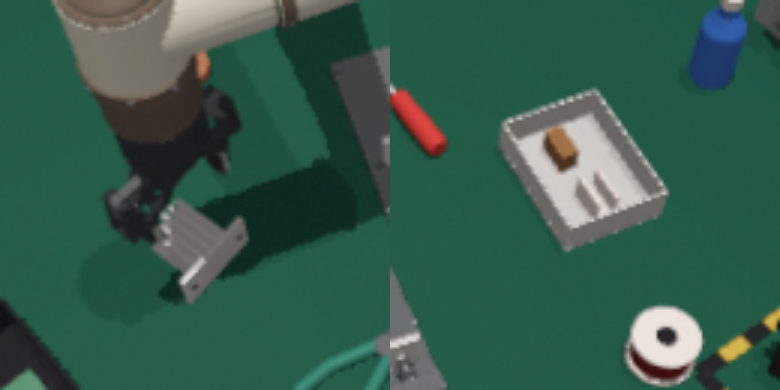

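Both offcuts are in the tray (right part: bar (561,148), channel (598,195)), and the jaws straddle the fins. As a check, I cast the flange's top corners from the scene view.

```bash
python3 -c "
from h import *
f=lambda x,y:(150+(x+.5)/5-.5,165+(y+.5)/5-.5)
P=np.array([pt('scene',f(*q),46) for q in[(212,375),(106,478)]]);Q=np.array([pt('scene',f(*q),0) for q in[(213,402),(118,505)]])
for p in(P,Q):
  d=p[0]-p[1];a=np.arctan2(d[1],d[0])-np.pi/2;print(p.round(1),np.linalg.norm(d),np.degrees(a),'origin',p.mean(0)-31*np.array([np.cos(a),np.sin(a)]))
"
```

```text
[[ 571.3 -238. ]
 [ 591.3 -318.7]] 83.13000331173835 13.890694574546846 origin [ 551.1808999  -285.78846055]
[[ 564.2 -239.2]
 [ 588.  -317.3]] 81.59609737261296 17.009731973298003 origin [ 546.46086209 -287.31477097]
```

Request:
{"method": "step_arm", "body": {"motion": [{"slide":[3.2,-3.2,15],"dr":[0,0,0.12],"jaw":80},{"slide":[3.2,-3.2,40],"dr":[0,0,0.12],"jaw":80},{"slide":[3.2,-3.2,65],"dr":[0,0,0.12],"jaw":80},{"slide":[3.2,-3.2,82],"dr":[0,0,0.12],"jaw":80},{"slide":[3.2,-3.2,90],"dr":[0,0,0.12],"jaw":80},{"slide":[3.2,-3.2,90],"dr":[0,0,0.12],"jaw":80},{"slide":[3.2,-3.2,90],"dr":[0,0,0.12],"jaw":60},{"slide":[3.2,-3.2,90],"dr":[0,0,0.12],"jaw":50}]}}

```text
clock: 13.35
position: [548.4, -286.2, 6.9]
ee_rot: [-0.153, 0.988, -0.0, 0.001]
contact_force: [-0.1, 0.4, -0.3]
gripper_width: 50.3
grasp_force: 0.0
```

Request:
{"method": "step_arm", "body": {"motion": [{"slide":[0,0,0],"dr":[0,0,0],"jaw":30},{"slide":[0,0,0],"dr":[0,0,0],"jaw":30},{"slide":[0,0,0],"dr":[0,0,0],"jaw":30},{"slide":[0,0,0],"dr":[0,0,0],"jaw":30},{"slide":[0,0,0],"dr":[0,0,0],"jaw":30},{"slide":[0,0,-20],"dr":[0,0,0],"jaw":30},{"slide":[0,0,-50],"dr":[0,0,0],"jaw":30},{"slide":[0,0,-80],"dr":[0,0,0],"jaw":30}]}}

```text
clock: 14.35
position: [546.6, -285.6, 85.5]
ee_rot: [-0.153, 0.988, 0.001, -0.001]
contact_force: [0.2, -1.0, -1.9]
gripper_width: 43.4
grasp_force: 61.3
```

```bash
cat > pl.py <<'E'
from h import *
F=np.array([559.3,-30.1]);a=np.radians(-16.1);ex=np.array([np.cos(a),np.sin(a)]);ey=np.array([-ex[1],ex[0]])
def fx(x,y,z,dyaw=0): t=F+x*ex+y*ey;print(t.round(1));go(*t,z,-16.1+90+dyaw)
def where(): s=arm.read_state();d=s['position'][:2]-F;print('TCP in fixture',(d@ex).round(2),(d@ey).round(2),s['position'].round(2),'F',np.round(s['contact_force'],2),'fx',np.round(s['contact_force'][:2]@ex,2),s['gripper_width'],s['grasp_force'])
E
python3 -c "
from pl import *
for i in range(3): im=optics.get_image('scene')
where();fx(-30,0,85)"
```

```text
TCP in fixture 60.18 -248.96 [ 548.08 -285.98   86.66] F [-0.73 -0.14 -2.67] fx -0.66 43.482172242133664 61.345882415771484
[530.5 -21.8]
slide [-63.1 257.2   1.6] dr [0.   0.02 4.21] clk 14.5
```

Request:
{"method": "step_arm", "body": {"motion": [{"slide":[-5,20,-5],"dr":[0,0,0.5],"jaw":30},{"slide":[-15,60,-5],"dr":[0,0,1.2],"jaw":30},{"slide":[-25,105,-5],"dr":[0,0,1.9],"jaw":30},{"slide":[-36,150,-5],"dr":[0,0,2.6],"jaw":30},{"slide":[-48,195,-5],"dr":[0,0,3.3],"jaw":30},{"slide":[-58,235,-5],"dr":[0,0,3.9],"jaw":30},{"slide":[-63,252,-3],"dr":[0,0,4.2],"jaw":30},{"slide":[-63,257,0],"dr":[0,0,4.2],"jaw":30}]}}

```text
clock: 15.5
position: [528.7, -21.2, 84.3]
ee_rot: [0.138, 0.99, -0.0, -0.002]
contact_force: [-0.8, -0.3, -2.1]
gripper_width: 43.3
grasp_force: 61.5
```

```bash
python3 -c "
from pl import *
for i in range(4): im=optics.get_image('scene')
t=optics.get_image('top')
where();fx(-30,0,50)
cv2.imwrite('pics/s6.png',np.hstack([cv2.resize(im[165:255,190:290],None,fx=4,fy=4,interpolation=cv2.INTER_CUBIC),cv2.resize(t[140:230,230:320],None,fx=4,fy=4,interpolation=cv2.INTER_CUBIC)]))"
```

```text
TCP in fixture -30.43 -1.32 [529.7  -22.93  85.51] F [ 0.18  0.11 -1.76] fx 0.15 43.2380391067696 61.544766426086426
[530.5 -21.8]
slide [-0.5  1.3 35.5] dr [-0.   -0.01  0.01] clk 15.75
```

View pics/s6.png

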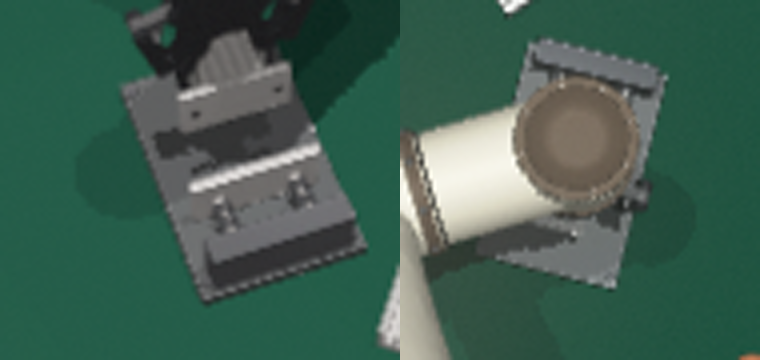

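The heat sink hangs over the plate. Left panel: flange front from (180,98) to (292,73), and the stop band from (190,187) to (320,148), nearly parallel. I'll put numbers on lateral offset and yaw.

```bash
python3 -c "
from pl import *
f=lambda x,y:(190+(x+.5)/4-.5,165+(y+.5)/4-.5)
def rep(n,qs,z):
  P=np.array([pt('scene',f(*q),z) for q in qs]);d=P[1]-P[0];print(n,np.linalg.norm(d).round(1),'yaw',np.degrees(np.arctan2(d[1],d[0])).round(1)-90,'mid fix',((P.mean(0)-F)@ex).round(1),((P.mean(0)-F)@ey).round(1))
rep('flange top',[(180,103),(292,75)],124.6)
rep('flange bot',[(183,133),(290,105)],78.6)
rep('stop',[(191,192),(320,154)],60)
rep('block',[(210,268),(356,219)],60)
rep('plate far edge',[(208,299),(366,246)],12)
f6=lambda x,y:(230+(x-400+.5)/4-.5,140+(y+.5)/4-.5)
"
```

```text
flange top 83.3 yaw -19.0 mid fix 2.4 -1.5
flange bot 82.4 yaw -18.400000000000006 mid fix -1.0 -0.3
stop 100.2 yaw -16.799999999999997 mid fix 36.8 1.3
block 112.3 yaw -14.900000000000006 mid fix 98.5 0.4
plate far edge 125.4 yaw -15.099999999999994 mid fix 98.5 4.4
```

Request:
{"method": "step_arm", "body": {"motion": [{"slide":[0,1.3,20],"dr":[0,0,0],"jaw":30},{"slide":[0,1.3,40],"dr":[0,0,0],"jaw":30},{"slide":[0,1.3,55],"dr":[0,0,0],"jaw":30},{"slide":[0,1.3,62],"dr":[0,0,0],"jaw":30},{"slide":[0,1.3,64],"dr":[0,0,0],"jaw":30},{"slide":[0,1.3,65],"dr":[0,0,0],"jaw":30},{"slide":[0,1.3,66],"dr":[0,0,0],"jaw":30},{"slide":[0,1.3,66],"dr":[0,0,0],"jaw":30}]}}

```text
clock: 16.75
position: [530.6, -20.7, 20.3]
ee_rot: [0.139, 0.99, 0.0, 0.0]
contact_force: [-1.4, -0.4, -2.2]
gripper_width: 43.4
grasp_force: 61.6
```

```bash
python3 -c "
from pl import *
for i in range(3): im=optics.get_image('scene')
where();fx(0,0,19)"
```

```text
TCP in fixture -30.29 0.95 [530.46 -20.79  20.21] F [-0.49 -0.48 -2.23] fx -0.34 43.324956719808256 61.56406044960022
[559.3 -30.1]
slide [-30.3  -1.    1.2] dr [0.   0.   0.02] clk 16.9
```

Request:
{"method": "step_arm", "body": {"motion": [{"slide":[-4,-0.5,0.4],"dr":[0,0,0],"jaw":30},{"slide":[-8,-0.5,0.7],"dr":[0,0,0],"jaw":30},{"slide":[-12,-0.5,1],"dr":[0,0,0],"jaw":30},{"slide":[-16,-0.5,1],"dr":[0,0,0],"jaw":30},{"slide":[-20,-0.5,1],"dr":[0,0,0],"jaw":30},{"slide":[-23,-0.5,1],"dr":[0,0,0],"jaw":30},{"slide":[-24,-0.5,1],"dr":[0,0,0],"jaw":30},{"slide":[-24,-0.5,1],"dr":[0,0,0],"jaw":30}]}}

```text
clock: 17.9
position: [553.5, -27.9, 19.2]
ee_rot: [0.139, 0.99, 0.0, 0.0]
contact_force: [-2.5, -0.2, 4.2]
gripper_width: 43.6
grasp_force: 62.2
```

```bash
python3 -c "
from pl import *
for i in range(3): im=optics.get_image('scene')
where();fx(6,0,18)"
```

```text
TCP in fixture -6.2 0.45 [553.47 -27.95  19.18] F [-1.86  0.71  5.2 ] fx -1.99 43.62162689323235 62.21391677856445
[565.1 -31.8]
slide [-12.2  -0.5   1.2] dr [0.   0.   0.02] clk 18.05
```

Request:
{"method": "step_arm", "body": {"motion": [{"slide":[-2,0,-0.3],"dr":[0,0,0],"jaw":30},{"slide":[-4,0,-0.3],"dr":[0,0,0],"jaw":30},{"slide":[-6,0,-0.3],"dr":[0,0,0],"jaw":30},{"slide":[-8,0,-0.3],"dr":[0,0,0],"jaw":30},{"slide":[-9,0,-0.3],"dr":[0,0,0],"jaw":30},{"slide":[-10,0,-0.3],"dr":[0,0,0],"jaw":30},{"slide":[-10,0,-0.3],"dr":[0,0,0],"jaw":30},{"slide":[-10,0,-0.3],"dr":[0,0,0],"jaw":30}]}}

```text
clock: 19.05
position: [561.2, -30.4, 19.3]
ee_rot: [0.139, 0.99, -0.0, -0.002]
contact_force: [-6.9, 4.3, 7.4]
gripper_width: 43.3
grasp_force: 62.6
```

```bash
python3 -c "
from pl import *
for i in range(3): im=optics.get_image('scene');where()"
```

```text
TCP in fixture 1.92 0.26 [561.22 -30.39  19.28] F [-6.64  3.11  7.52] fx -7.25 43.48062907145203 62.602161169052124
TCP in fixture 1.95 0.26 [561.25 -30.39  19.29] F [-7.55  3.51  7.47] fx -8.23 43.18473274358476 62.600194215774536
TCP in fixture 1.95 0.25 [561.24 -30.4   19.28] F [-8.29  4.52  7.39] fx -9.22 43.42974049011399 62.599979639053345
```

Request:
{"method": "step_arm", "body": {"motion": [{"slide":[-1,0,-0.4],"dr":[0,0,0],"jaw":30},{"slide":[-2,0,-0.4],"dr":[0,0,0],"jaw":30},{"slide":[-3,0,-0.4],"dr":[0,0,0],"jaw":30},{"slide":[-3,0,-0.4],"dr":[0,0,0],"jaw":30},{"slide":[-3,0,-0.4],"dr":[0,0,0],"jaw":30},{"slide":[-3,0,-0.4],"dr":[0,0,0],"jaw":30},{"slide":[-3,0,-0.4],"dr":[0,0,0],"jaw":30},{"slide":[-3,0,-0.4],"dr":[0,0,0],"jaw":30}]}}

```text
clock: 20.2
position: [563.5, -31.2, 19.3]
ee_rot: [0.139, 0.99, -0.0, -0.002]
contact_force: [-7.4, 4.3, 6.7]
gripper_width: 43.6
grasp_force: 62.5
```

```bash
python3 -c "
from pl import *
for i in range(3): im=optics.get_image('scene');where()
o=cv2.imread('pics/scene0.png')
cv2.imwrite('pics/s7.png',np.hstack([cv2.resize(x[185:255,210:290],None,fx=5,fy=5,interpolation=cv2.INTER_CUBIC) for x in(o,im)]))"
```

```text
TCP in fixture 4.36 0.14 [563.53 -31.17  19.31] F [-7.99  4.15  6.08] fx -8.83 43.4351517053573 62.49565601348877
TCP in fixture 4.34 0.15 [563.51 -31.16  19.32] F [-6.99  5.66  5.95] fx -8.29 43.46827357328957 62.49480843544006
TCP in fixture 4.36 0.15 [563.53 -31.17  19.3 ] F [-6.93  4.69  6.26] fx -7.96 43.41032157641063 62.494908571243286
```

View pics/s7.png

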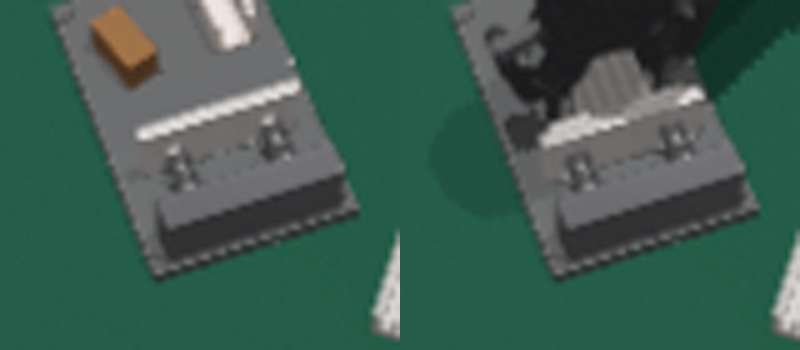

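Left is at rest, right is now: the stop's rear edge has moved from about (137,137) to (143,143), roughly 1.5 px, so it is partly pushed in. I'll measure that edge to sub-pixel.

```bash
cat > st.py <<'E'
from pl import *
def prof(im,y):
    g=im.astype(np.float32).mean(2);xs=np.arange(30,66,.5)
    P=np.array([px('scene',[*(F+x*ex+y*ey),60]) for x in xs],np.float32)
    return xs,cv2.remap(g,P[:,:1],P[:,1:],cv2.INTER_CUBIC)[:,0]
def rear(im,y):
    xs,v=prof(im,y);d=np.gradient(v);i=np.argmin(d);w=slice(max(i-4,0),i+5);dd=np.clip(-d[w],0,None)
    return (xs[w]*dd).sum()/dd.sum()
if __name__=='__main__':
    o=cv2.imread('pics/scene0.png');im=optics.get_image('scene');where()
    for y in(-46,-44,-38,-34,0,6,10,34,38,42,44): print(y,rear(o,y).round(2),rear(im,y).round(2),(rear(im,y)-rear(o,y)).round(2))
E
python3 st.py
```

```text
TCP in fixture 4.38 0.16 [563.55 -31.16  19.34] F [-7.21  4.81  5.87] fx -8.26 42.90000508695519 62.495176792144775
-46 36.92 42.15 5.23
-44 37.06 42.11 5.04
-38 36.81 42.28 5.48
-34 37.43 42.12 4.69
0 36.21 42.46 6.25
6 36.67 41.49 4.81
10 36.42 41.96 5.55
34 36.38 42.04 5.66
38 36.59 41.78 5.18
42 35.51 41.67 6.16
44 36.02 41.31 5.29
```

The stop is in by 5.4 mm (about 4.3 N), evenly across its width, so the flange is square. I'll advance 7 mm more and ease the downward push.

Request:
{"method": "step_arm", "body": {"motion": [{"slide":[-1,0,-0.3],"dr":[0,0,0],"jaw":30},{"slide":[-2,0,-0.6],"dr":[0,0,0],"jaw":30},{"slide":[-3,0,-0.8],"dr":[0,0,0],"jaw":30},{"slide":[-4,0,-0.8],"dr":[0,0,0],"jaw":30},{"slide":[-5,0,-0.8],"dr":[0,0,0],"jaw":30},{"slide":[-6,0,-0.8],"dr":[0,0,0],"jaw":30},{"slide":[-7,0,-0.8],"dr":[0,0,0],"jaw":30},{"slide":[-7,0,-0.8],"dr":[0,0,0],"jaw":30}]}}

```text
clock: 21.4
position: [568.9, -32.8, 19.4]
ee_rot: [0.138, 0.99, -0.0, -0.004]
contact_force: [-10.0, 6.3, 4.7]
gripper_width: 43.2
grasp_force: 62.4
```

```bash
python3 st.py
```

```text
TCP in fixture 9.98 0.11 [568.92 -32.76  19.41] F [-11.57   6.26   4.95] fx -12.85 43.12989274193719 62.3845911026001
-46 36.92 47.45 10.54
-44 37.06 48.07 11.01
-38 36.81 47.27 10.46
-34 37.43 48.05 10.62
0 36.21 48.22 12.01
6 36.67 47.17 10.49
10 36.42 47.3 10.89
34 36.38 47.72 11.35
38 36.59 47.24 10.65
42 35.51 46.22 10.71
44 36.02 46.95 10.93
```

Request:
{"method": "step_arm", "body": {"motion": [{"slide":[-1,0,-0.2],"dr":[0,0,0],"jaw":30},{"slide":[-1.8,0,-0.2],"dr":[0,0,0],"jaw":30},{"slide":[-1.8,0,-0.2],"dr":[0,0,0],"jaw":30},{"slide":[-1.8,0,-0.2],"dr":[0,0,0],"jaw":30},{"slide":[-1.8,0,-0.2],"dr":[0,0,0],"jaw":30},{"slide":[-1.8,0,-0.2],"dr":[0,0,0],"jaw":30},{"slide":[-1.8,0,-0.2],"dr":[0,0,0],"jaw":30},{"slide":[-1.8,0,-0.2],"dr":[0,0,0],"jaw":30}]}}

```text
clock: 22.45
position: [570.2, -33.1, 19.4]
ee_rot: [0.138, 0.99, -0.0, -0.004]
contact_force: [-10.2, 7.7, 5.6]
gripper_width: 43.2
grasp_force: 62.4
```

```bash
python3 st.py; python3 -c "
from h import *
im=optics.get_image('scene')
o=cv2.imread('pics/scene0.png')
cv2.imwrite('pics/s8.png',np.hstack([cv2.resize(im[185:255,210:290],None,fx=5,fy=5,interpolation=cv2.INTER_CUBIC),cv2.resize(im[105:175,290:370],None,fx=5,fy=5)]))"
```

```text
TCP in fixture 11.29 0.11 [570.18 -33.13  19.43] F [-10.09   7.04   5.4 ] fx -11.65 43.52834133420146 62.401100250761914
-46 36.92 48.7 11.79
-44 37.06 48.77 11.71
-38 36.81 48.9 12.1
-34 37.43 48.64 11.21
0 36.21 49.52 13.31
6 36.67 48.09 11.42
10 36.42 49.08 12.67
34 36.38 47.81 11.43
38 36.59 48.6 12.01
42 35.51 47.99 12.48
44 36.02 47.46 11.45
```

View pics/s8.png

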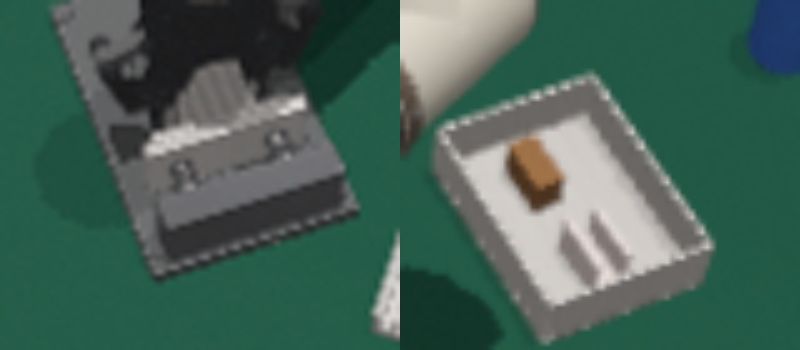

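The flange lies flat on the stop, which is in about 12 mm evenly (about 9.6 N), and both offcuts lie in the tray. I'm handing in.

```bash
python3 -c "
from bench import arm
print(arm.job_done())"
```

```text
the job is handed in; nothing more can be done
None
```

Job handed in, verdict not shown: both offcuts are in the tray, and the gripper is still holding the heat sink square and centred against the stop, pushed in about 12 mm (about 9.6 N).

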